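Pack out the specimen clamp and hold it tight

TASK

The freshly cemented specimen block sits against the spring pad of the bench clamp, but the sliding jaw hits its stop before it can squeeze it. Take spacer plates from the rack and stand them upright, side by side in the gap between the block and the jaw, no more than it takes for the jaw to bear on the stack (leave the rest in the rack), then push the jaw closed until the spring pad gives about halfway, never fully home, and finish while still holding the jaw pushed tight like that so the cement can set. Leave the beaker, oil bottle and slide box alone.

Things in the scene. Friction and masses are not known exactly. Their poses are not given: they have to be found in the camera images.
- bed: the clamp's fixed dark steel bed, a flat bar 64 (own x) x 270 (own y) x 20 high. Origin: centre of its underside, on the table; z up. Its top (20 up) carries, along own y from - to +: the sliding jaw, the gap, the specimen block, the spring pad, the backstop. It has no side walls.
- jaw_slide (a joint): travel of the sliding jaw along the bed's +y, towards the pad, in m: 0 fully open, 0.050 hard stop (cannot close further); starts between 0 and 0.010. Slides with about 1.5 N of friction and stays where it is left if nothing presses on it. The jaw's face lies at bed y = -0.035 + this value.
- jaw_post (a point): grip point of the jaw: on the axis of its upright square steel post (16 x 16, free from 36 to 84 above the bed's underside), 0.5 below the post's top, i.e. 84 above the bed's underside. The post's axis is 45 behind (bed -y of) the jaw face, so it lies at bed x = 0, y = -0.080 + jaw_slide.
- jaw: the steel jaw: face plate 40 wide (x) x 10 thick x 32 high with the post behind it. Origin: foot of its face, 20.5 above the bed's underside; axes as the bed's.
- backstop: grey block 56 x 28 (own y) x 46 high fixed on top of the bed, clamped at a different place along it each time; axes parallel to the bed's. Origin: centre of its underside, on the bed's top. The front face of the unpressed spring pad is at its y = -34 mm.
- pad_slide (a joint): how far the spring pad has been pushed in towards the backstop (bed +y), m: 0 untouched, 0.010 fully home (bottomed). Spring: about 2 N to start moving, then 1.2 N per mm (about 8 N halfway).
- pad: the black rubber-faced spring pad in front of the backstop, 40 wide x 8 thick x 32 high; origin: foot of its front face, 21 above the bed's underside; axes as the bed's.
- specimen: terracotta-coloured stone block with a glass slide cemented on its pad side, 40 (own x) x 24 thick (own y) x 34 high, 80 g, standing loose on the bed within 1 mm of the pad. Origin: centre of its underside; axes parallel to the bed's.
- rack: fixed black plastic rack 60 (own x) x 160 (own y) x 18 high. Origin: centre of its underside on the table. Four slots across it (along own x) at own y = -57, -19, 19, 57, each 15.6 wide with its floor 6 above the table, 12 deep and open at both ends.
- shim1: one of four identical bare aluminium spacer plates with a grip tab, T-shaped upside down: plate 40 (own x) x 14 thick (own y) x 34 high, and on top of its middle a thinner tab 18 (x) x 5 (y) x 30 high, 64 high in all, 60 g. Origin: centre of the underside. Starts upright in a slot of the rack, its axes parallel to the rack's.
- shim2: one of four identical bare aluminium spacer plates with a grip tab, T-shaped upside down: plate 40 (own x) x 14 thick (own y) x 34 high, and on top of its middle a thinner tab 18 (x) x 5 (y) x 30 high, 64 high in all, 60 g. Origin: centre of the underside. Starts upright in a slot of the rack, its axes parallel to the rack's.
- shim3: one of four identical bare aluminium spacer plates with a grip tab, T-shaped upside down: plate 40 (own x) x 14 thick (own y) x 34 high, and on top of its middle a thinner tab 18 (x) x 5 (y) x 30 high, 64 high in all, 60 g. Origin: centre of the underside. Starts upright in a slot of the rack, its axes parallel to the rack's.
- shim4: one of four identical bare aluminium spacer plates with a grip tab, T-shaped upside down: plate 40 (own x) x 14 thick (own y) x 34 high, and on top of its middle a thinner tab 18 (x) x 5 (y) x 30 high, 64 high in all, 60 g. Origin: centre of the underside. Starts upright in a slot of the rack, its axes parallel to the rack's.
- beaker: glass beaker, 68 across the rim x 90 high, loose, to be left alone; origin: centre of its underside
- oil_bottle: small amber bottle, 40 across x 85 high, loose, to be left alone; origin: centre of its underside
- slide_box: closed flat grey and black box, 64 (x) x 102 (y) x 36 high, loose, to be left alone; origin: centre of its underside
Not all that is in view belongs to the job. Leave any orange look-alike of the shim3 alone.

How it is judged:
By the outcome, as a careful person would: the job done as asked, in the order asked, and still so for the second after the job is handed in, while the arm keeps its last pose, push and grip.
It also fails if it takes over 72 s, if anything falls off the work surface, if the arm or the gripper's body presses on something with over 40 N, if the wrist force passes 120 N, or if a joint passes its speed limit or range.

ROBOT

A 6-joint arm with a two-finger parallel gripper is mounted at the origin on the work surface. World frame = base frame: x ahead of the robot, y to its left, z up, the work surface at z = 0. Lengths are in m, angles in degrees, forces in N, time in s.
With the tool pointing down it reaches from about 0.4 to 0.825 m from the base axis. Payload 7 kg.
Tool frame: the origin (TCP) lies at the centre of the arm's flange, where the gripper is bolted on; the fingertips stand 178 mm ahead of it and the grasp point (between the pads) lies 159 mm ahead of it (tip_reach is the distance from the TCP to the fingertips, in m); z points along the fingers, y is the line along which they close (so a half turn about z gives the same grasp; the last joint's range is limited). The gripper opens to 88 mm and grips with 3 to 60 N. Pads are 19 mm wide; open, the fingers measure 130 mm over their backs; the gripper's body (78 mm by 193 mm) begins 47 mm behind the grasp point.
Start: joints at [91.622, 20.546, 0.682, 0, -70.136, -16.507], TCP at [0.173, 0.652, 0.405] pointing down, gripper open.
Joint ranges: [-176.03, 176.03], [-82.01, 121.73], [-58.28, 71.71], [-173.87, 95.51], [-174.79, -0.11], [-173.66, 173.66]. Speed limits (degrees/s): [136.94, 136.94, 172.46, 180, 180, 180].

INTERFACE

Orientations are given as [roll, pitch, yaw] about the fixed x, y, z axes, in that order (R = Rz(yaw) Ry(pitch) Rx(roll)).
In Python, from plant import * gives the robot as it stands.
- The arm moves only by the shell command python3 -m handwheel 'ROWS'. ROWS is JSON, a list of rows, each a list of 7 numbers: the opening, from -1 (shut) to 1 (fully open), then the shift along the tool's x, y, z as a fraction of full scale, then the turn, a rotation vector about the tool's x, y, z as a fraction of full scale. A call has 1 to 5 rows; each row shifts and turns the commanded pose from where the row before left it, along the tool's axes as they then stand; what a row does not reach is not made up. Full scale, the value 1, is 0.025 m for a shift and 6 degrees for a turn. A row lasts 1/8 s, in which the tool goes at most 62.5 mm and 10.7 degrees, less where a joint would pass 70% of its speed; a pose out of reach is approached as far as the arm can. A call with a number of a shift or a turn outside -1 to 1 is refused whole. A call with a gripper value outside its range is refused whole. The fingers move at their own pace and stop on an object; the grip force is fixed at half the most. Time passes only in rows, so rows that do not move let the fingers close. It gives the time, the measured TCP pose, the force, the opening and the grip force at its end, in the units of the state.
- get_obs(): the state, without advancing time (a new reading comes with each control period).
- snapshot(name): name is "scene" or "top" or "wrist"; returns a dict with "color" (400x640x3 uint8, red, green, blue), "fx", "fy", "cx", "cy" (pixels), "k1" (the pictures are not rectified: a ray, as slopes to the right and down, at radius r is drawn at 1 + k1 r^2 times it, then the intrinsics apply), "R" (3x3) and "t" (3): a world point X has camera coordinates R X + t; the wrist camera has in their place "tool_from_camera" (4x4, takes a point from camera to tool coordinates, whose origin is the TCP and whose axes are the flange's). Camera axes: x right, y down, z forward; pixel columns grow to the right and rows downward; lengths in m; the calibration is good to about 2 mm. A picture is of the moment at which its call begins: read the wrist's pose just before it. There is no depth.
- close_job(): hands the job in; it is judged then, once.
The state is a dict: "clock": time; "joint_pos": joint angles; "qvel": joint speeds; "tau": joint torques, N m; "tool_pos": TCP position; "orientation": TCP orientation; "force": force on the tool from outside, world axes, zero at the start; "moment": the same for the moment, N m; "opening": finger opening in m; "gripper_force": force on a finger pad.
Only numpy, scipy, OpenCV 4.12 (cv2) and the standard library are available. Lean on these libraries where they do the work, as an engineer would, in place of code of your own. Each camera call takes 0.05 s, during which the arm holds its last target. There are 200 camera calls.

## Working session

There is one attempt and no reset: what is moved stays moved. The work goes in short steps, Python scripts to look and compute and a shell command to move; the robot and the scene stay as the last step left them, time stands still between calls to the robot, and variables do not carry over. Pictures are saved under pics/ and viewed, at most 10 in all, crops included, and the job is handed in when it is done.

```bash
ls; mkdir -p pics
python3 - <<'E'
from plant import *
import cv2
print(get_obs())
for n in ("top","scene"):
    s=snapshot(n); cv2.imwrite(f"pics/{n}0.png",s["color"][:,:,::-1]); print(n,{k:v for k,v in s.items() if k!="color"})
E
```

```text
pics
{'clock': 0.0, 'joint_pos': array([ 9.16220892e+01,  2.05910060e+01,  6.36169725e-01, -1.96282429e-02,
       -7.01351889e+01, -1.65056152e+01]), 'qvel': array([-0.11633039, -0.0216971 , -0.05959448,  0.07021442, -0.01805209,
       -0.07148001]), 'tau': array([-2.41434309e-04, -5.82713091e+01,  2.93050611e+01,  6.99747384e+00,
        6.82278143e-03, -1.51419463e-04]), 'tool_pos': array([0.17334383, 0.6521775 , 0.40374704]), 'orientation': array([ 1.79908442e+02, -7.88773836e-03, -1.48902039e+01]), 'force': array([-0.10567236, -0.45321438, -0.58329186]), 'moment': array([-0.07416432,  0.0014042 ,  0.07090659]), 'gripper_force': 0.0, 'opening': 0.08736782720445209}
top {'fx': 411.01376246438093, 'fy': 411.01376246438093, 'cx': 318.9421904101851, 'cy': 197.93658039974255, 'k1': -0.06428271822518192, 'R': array([[ 0.05049835, -0.99871941,  0.00307525],
       [-0.97721262, -0.05004607, -0.20627865],
       [ 0.20616839,  0.00741156, -0.97848846]]), 't': array([0.01005745, 0.60824645, 0.72498399])}
scene {'fx': 441.09334067981695, 'fy': 441.09334067981695, 'cx': 322.05047048176544, 'cy': 197.48135774417295, 'k1': -0.04343876042521913, 'R': array([[ 0.10014759,  0.99483732,  0.01640618],
       [ 0.67933136, -0.0563203 , -0.73166723],
       [-0.72696586,  0.08441994, -0.68146453]]), 't': array([-0.1191291 , -0.33916698,  1.53744826])}
```

View pics/top0.png

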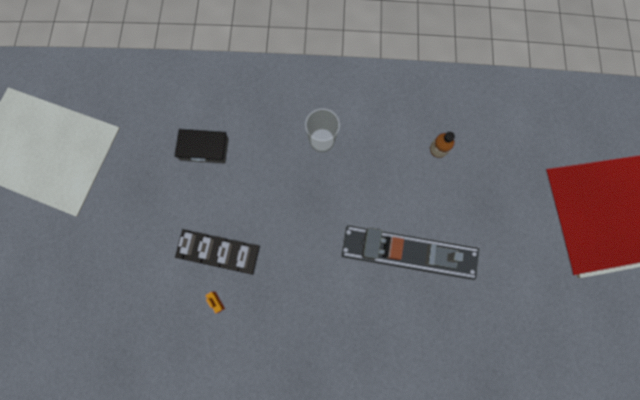

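View pics/scene0.png

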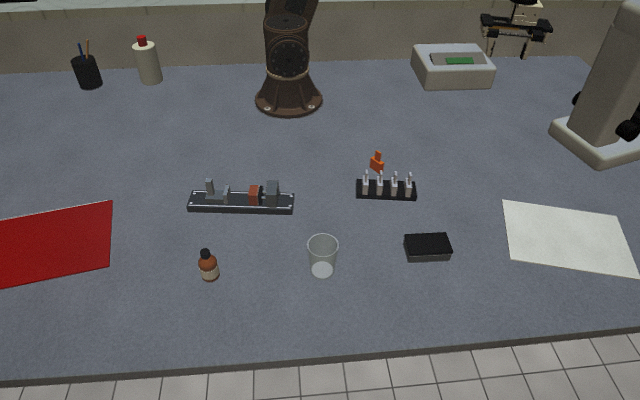

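Top view: rack centred at about (217,251) with four tabs, and the bed running from (343,243) to (478,260). Backstop at (372,243), terracotta block at (397,249), jaw post near (457,257), orange decoy at (214,302). Scene view agrees.

```bash
cat > h.py <<'E'
from plant import *
import numpy as np, cv2
from scipy.spatial.transform import Rotation as Ro
def cam(name):
    o=get_obs(); s=snapshot(name)
    K=np.array([[s["fx"],0,s["cx"]],[0,s["fy"],s["cy"]],[0,0,1]]); D=np.array([s["k1"],0,0,0,0.])
    if name=="wrist":
        T=np.eye(4); T[:3,:3]=Ro.from_euler("xyz",o["orientation"],degrees=True).as_matrix(); T[:3,3]=o["tool_pos"]
        T=T@np.array(s["tool_from_camera"]); R=T[:3,:3].T; t=-R@T[:3,3]
    else: R=np.array(s["R"]); t=np.array(s["t"])
    return dict(img=s["color"][:,:,::-1].copy(),K=K,D=D,R=R,t=t,o=o)
def cast(c,uv,z):
    p=cv2.undistortPoints(np.array(uv,float).reshape(-1,1,2),c["K"],c["D"]).reshape(-1,2)
    d=np.c_[p,np.ones(len(p))]@c["R"]; C=-c["R"].T@c["t"]
    return C+d*((z-C[2])/d[:,2])[:,None]
def proj(c,X):
    return cv2.projectPoints(np.array(X,float).reshape(-1,1,3),cv2.Rodrigues(c["R"])[0],c["t"],c["K"],c["D"])[0].reshape(-1,2)
E
python3 - <<'E'
from h import *
np.set_printoptions(precision=4,suppress=True)
c=cam("top")
print("cam",-c["R"].T@c["t"])
print("bed corners",cast(c,[(346,226),(478,250),(475,277),(342,258)],0.02))
print("rack corners",cast(c,[(182,231),(259,242),(254,272),(177,259)],0.018))
print("tabs",cast(c,[(187,241),(205,245),(224,250),(243,255)],0.064))
print("others",cast(c,[(322,141),(438,153),(201,147),(214,302)],0.0))
s=snapshot("wrist"); print({k:v for k,v in s.items() if k!="color"})
E
```

```text
cam [0.4444 0.0351 0.8348]
bed corners [[ 0.5616 -0.0156  0.02  ]
 [ 0.5262 -0.2813  0.02  ]
 [ 0.4727 -0.2741  0.02  ]
 [ 0.4977 -0.0102  0.02  ]]
rack corners [[0.5346 0.3128 0.018 ]
 [0.5209 0.1559 0.018 ]
 [0.4616 0.1611 0.018 ]
 [0.4784 0.3164 0.018 ]]
tabs [[0.5111 0.2854 0.064 ]
 [0.5055 0.2504 0.064 ]
 [0.4982 0.2136 0.064 ]
 [0.4908 0.1771 0.064 ]]
others [[ 0.7451  0.0412  0.    ]
 [ 0.7315 -0.2081  0.    ]
 [ 0.7188  0.2995  0.    ]
 [ 0.3988  0.2388  0.    ]]
{'fx': 323.0189892369862, 'fy': 323.0189892369862, 'cx': 316.1637586425087, 'cy': 196.87694073222184, 'k1': -0.04723652585643088, 'tool_from_camera': array([[-0.0008, -0.9509, -0.3095,  0.0836],
       [ 1.    , -0.0009,  0.0001, -0.0015],
       [-0.0003, -0.3095,  0.9509,  0.0204],
       [ 0.    ,  0.    ,  0.    ,  1.    ]])}
```

```bash
python3 -m handwheel '[[1,0,0,0.2,0,0,0.96],[1,0,0,0.2,0,0,0.96],[1,0,0,0.2,0,0,0.96],[1,0,0,0.2,0,0,0.96],[1,0,0,0.2,0,0,0.96]]' && python3 -m handwheel '[[1,0,0,0.2,0,0,0.96],[1,0,0,0.2,0,0,0.96],[1,0,0,0.2,0,0,0.96],[1,0,0,0.2,0,0,0.96],[1,0,0,0.2,0,0,0.96]]' && python3 -m handwheel '[[1,0,0,0.2,0,0,0.96],[1,0,0,0.2,0,0,0.96],[1,0,0,0,0,0,0.96],[1,0,0,0,0,0,0.96]]'
```

```text
clock: 0.82
tool_pos: [0.1734, 0.6523, 0.3792]
orientation: [180.0, -0.0, -43.9]
force: [-0.7, 1.3, -0.0]
opening: 0.0875
gripper_force: 0.0
clock: 1.45
tool_pos: [0.1734, 0.6523, 0.3542]
orientation: [180.0, -0.0, -72.7]
force: [0.0, -0.6, -0.1]
opening: 0.0877
gripper_force: 0.0
clock: 1.95
tool_pos: [0.1734, 0.6523, 0.3443]
orientation: [-180.0, -0.0, -95.7]
force: [-0.8, -0.1, 0.1]
opening: 0.0877
gripper_force: 0.0
```

```bash
python3 -m handwheel '[[-0.3,0.95,-0.86,0,0,0,0],[-0.3,0.95,-0.86,0,0,0,0],[-0.3,0.95,-0.86,0,0,0,0],[-0.3,0.95,-0.86,0,0,0,0],[-0.3,0.95,-0.86,0,0,0,0]]' && python3 -m handwheel '[[-0.3,0.95,-0.86,0,0,0,0],[-0.3,0.95,-0.86,0,0,0,0],[-0.3,0.95,-0.86,0,0,0,0],[-0.3,0.95,-0.86,0,0,0,0],[-0.3,0.95,-0.86,0,0,0,0]]' && python3 -m handwheel '[[-0.3,0.95,-0.86,0,0,0,0],[-0.3,0.95,-0.86,0,0,0,0],[-0.3,0.95,-0.86,0,0,0,0],[-0.3,0.95,-0.86,0,0,0,0],[-0.3,0.95,-0.86,0,0,0,0]]' && python3 -m handwheel '[[-0.3,0.95,-0.86,0,0,0,0],[-0.3,0.95,-0.86,0,0,0,0],[-0.3,0,0,0,0,0,0],[-0.3,0,0,0,0,0,0]]'
python3 - <<'E'
from h import *
c=cam("wrist"); print(c["o"]["tool_pos"],c["o"]["orientation"],c["o"]["opening"],c["o"]["clock"])
cv2.imwrite("pics/w1.png",c["img"])
E
```

```text
clock: 2.58
tool_pos: [0.2698, 0.5225, 0.3446]
orientation: [180.0, -0.0, -95.5]
force: [0.1, 1.3, -0.2]
opening: 0.0433
gripper_force: 0.0
clock: 3.2
tool_pos: [0.3653, 0.3938, 0.3447]
orientation: [-180.0, 0.0, -95.5]
force: [-0.7, -0.3, 0.7]
opening: 0.0309
gripper_force: 0.0
clock: 3.82
tool_pos: [0.4607, 0.2652, 0.3447]
orientation: [-180.0, 0.0, -95.5]
force: [0.7, 0.3, 0.2]
opening: 0.0308
gripper_force: 0.0
clock: 4.32
tool_pos: [0.4983, 0.2149, 0.3446]
orientation: [180.0, 0.0, -95.6]
force: [0.2, 0.5, -0.1]
opening: 0.0308
gripper_force: 0.0
[0.49828909 0.21485433 0.34460688] [ 1.79992839e+02  3.55699215e-03 -9.55743096e+01] 0.03082691344890935 4.325
```

View pics/w1.png

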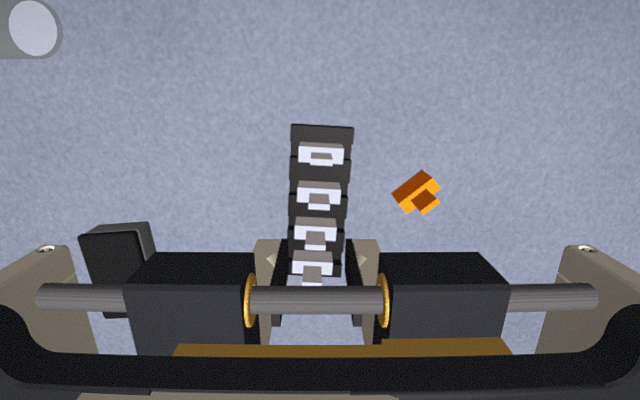

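Rack spans (290,125)–(345,275) with four white-topped plates at about (321,152), (318,193), (316,233) and (312,268). The decoy is at (418,192).

Run:
```python
from h import *
c=cam("wrist"); i=c["img"][115:295,270:370]; cv2.imwrite("pics/w1c.png",cv2.resize(i,None,fx=3.3,fy=3.3,interpolation=cv2.INTER_CUBIC))
```

```text
(no output)
```

View pics/w1c.png

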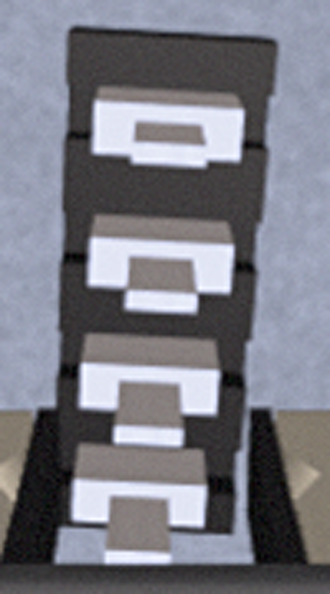

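```bash
python3 -m handwheel '[[-0.3,1,0,-0.2,0,0,0],[-0.3,1,0,-0.2,0,0,0],[-0.3,1,0,-0.2,0,0,0],[-0.3,1,0,0,0,0,0],[-0.3,1,0,0,0,0,0]]' && python3 -m handwheel '[[-0.3,1,0,0,0,0,0],[-0.3,1,0,0,0,0,0],[-0.3,1,0,0,0,0,0],[-0.3,1,0,0,0,0,0],[-0.3,1,0,0,0,0,0]]' && python3 -m handwheel '[[-0.3,1,-0.4,0,0,0,0],[-0.3,1,-0.4,0,0,0,0],[-0.3,1,-0.4,0,0,0,0],[-0.3,0,-0.4,0,0,0,0],[-0.3,0,-0.4,0,0,0,0]]'
python3 - <<'E'
from h import *
c=cam("wrist"); print(c["o"]["tool_pos"],c["o"]["orientation"],c["o"]["clock"])
cv2.imwrite("pics/w2.png",c["img"])
cv2.imwrite("pics/w2c.png",cv2.resize(c["img"][0:300,200:440],None,fx=2,fy=2,interpolation=cv2.INTER_CUBIC))
E
```

```text
clock: 5.05
tool_pos: [0.4858, 0.0888, 0.3603]
orientation: [-180.0, 0.0, -95.6]
force: [0.0, 0.5, 0.0]
opening: 0.0308
gripper_force: 0.0
clock: 5.68
tool_pos: [0.4735, -0.0355, 0.3602]
orientation: [-180.0, 0.0, -95.6]
force: [0.5, 0.5, 0.9]
opening: 0.0307
gripper_force: 0.0
clock: 6.3
tool_pos: [0.5169, -0.1136, 0.36]
orientation: [-180.0, 0.0, -95.6]
force: [-1.0, -0.0, -0.9]
opening: 0.0303
gripper_force: 0.0
[ 0.5168845  -0.11359728  0.35997023] [-1.79971501e+02  1.16846092e-02 -9.55881445e+01] 6.3
```

View pics/w2c.png

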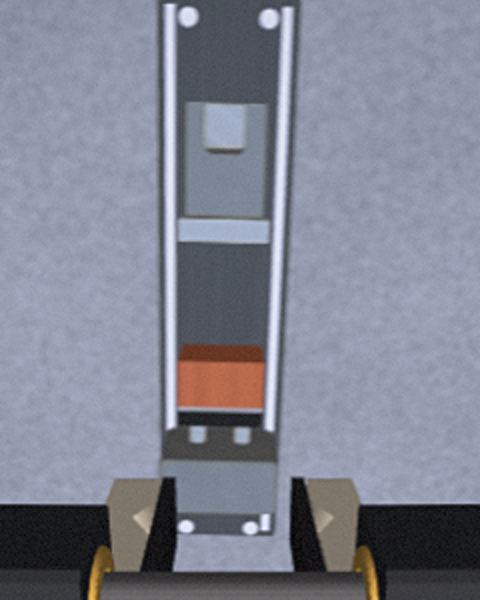

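Bed crop: jaw strip at rows 217–243 with its post at (225,125). The terracotta top runs from row 360 (front) to 408, and the backstop front is at about row 461. In the rack crop each plate's front-top edge is clearly visible.

```bash
cat >> h.py <<'E'
def wcam(pos,ori):
    c=cam("wrist"); s=c["o"]; M=lambda p,o:np.block([[Ro.from_euler("xyz",o,degrees=True).as_matrix(),np.array(p).reshape(3,1)],[np.zeros((1,3)),np.ones((1,1))]])
    Tc=np.block([[c["R"].T,(-c["R"].T@c["t"]).reshape(3,1)],[np.zeros((1,3)),np.ones((1,1))]])
    T=M(pos,ori)@np.linalg.inv(M(s["tool_pos"],s["orientation"]))@Tc
    c["R"]=T[:3,:3].T; c["t"]=-c["R"]@T[:3,3]; return c
E
python3 - <<'E'
from h import *
np.set_printoptions(precision=4,suppress=True)
c=wcam([0.49829,0.21485,0.34461],[180,0,-95.57])
f=lambda p:[(270+x/3.3,115+y/3.3) for x,y in p]
print("plate edges"); E=cast(c,f([(93,97),(243,108),(88,236),(233,244),(82,362),(219,371),(75,480),(207,486)]),.040); print(E)
for k in range(4):
    d=E[2*k]-E[2*k+1]; print(np.linalg.norm(d), np.degrees(np.arctan2(-d[1],-d[0])) , (E[2*k]+E[2*k+1])/2)
m=(E[::2]+E[1::2])/2; v=m[3]-m[0]; print("yaw from row", np.degrees(np.arctan2(-v[0],v[1])), np.linalg.norm(np.diff(m,axis=0),axis=1))
print("tab tops",cast(c,f([(168,154),(161,302),(149,436),(138,556)]),.070))
print("rack end",cast(c,f([(72,29),(276,42)]),.018))
c=cam("wrist")
g=lambda p:[(200+x/2,y/2) for x,y in p]
r=cast(c,g([(170,60),(171,400),(288,60),(271,400)]),.02); 
for a,b in((0,1),(2,3)): v=r[b]-r[a]; print("rail yaw",np.degrees(np.arctan2(-v[0],v[1])))
print("jaw face top",cast(c,g([(178,243),(270,243),(178,218),(270,218)]),.0525))
print("spec front/back",cast(c,g([(178,359.5),(265,360),(178,407),(264,407)]),.054))
print("backstop front/back",cast(c,g([(162,461),(275,461),(162,514),(274,514)]),.066))
print("post top",cast(c,g([(205,103),(245,104),(245,147),(205,149)]),.0845))
print("bed far corners", cast(c,g([(160,534),(272,534)]),.02))
for nm,X in (("nadir",-c["R"].T@c["t"]),): print(nm,X)
E
```

```text
plate edges
[[0.5097 0.1746 0.04  ]
 [0.4701 0.1814 0.04  ]
 [0.5155 0.2128 0.04  ]
 [0.4756 0.219  0.04  ]
 [0.5216 0.2502 0.04  ]
 [0.4825 0.2569 0.04  ]
 [0.5283 0.2881 0.04  ]
 [0.489  0.294  0.04  ]]
0.040187033836008246 170.19487870551453 [0.4899 0.178  0.04  ]
0.04036889427954483 171.09871780933653 [0.4956 0.2159 0.04  ]
0.03970013627622309 170.31517498831496 [0.5021 0.2535 0.04  ]
0.03971643764532251 171.46459457570734 [0.5087 0.2911 0.04  ]
yaw from row -9.41944893524784 [0.0383 0.0382 0.0381]
tab tops [[0.4911 0.1856 0.07  ]
 [0.4964 0.2234 0.07  ]
 [0.5031 0.2606 0.07  ]
 [0.5098 0.2969 0.07  ]]
rack end [[0.515  0.1582 0.018 ]
 [0.4579 0.1674 0.018 ]]
rail yaw -6.9558647430879175
rail yaw -7.296086570567546
jaw face top [[ 0.5349 -0.1734  0.0525]
 [ 0.4951 -0.1695  0.0525]
 [ 0.5337 -0.1839  0.0525]
 [ 0.4943 -0.1801  0.0525]]
spec front/back [[ 0.5412 -0.1217  0.054 ]
 [ 0.5016 -0.1177  0.054 ]
 [ 0.544  -0.0989  0.054 ]
 [ 0.5039 -0.095   0.054 ]]
backstop front/back [[ 0.5531 -0.0775  0.066 ]
 [ 0.5013 -0.0725  0.066 ]
 [ 0.5567 -0.0503  0.066 ]
 [ 0.5038 -0.0452  0.066 ]]
post top [[ 0.5162 -0.2249  0.0845]
 [ 0.5017 -0.2231  0.0845]
 [ 0.5031 -0.2083  0.0845]
 [ 0.5179 -0.209   0.0845]]
bed far corners [[ 0.5675 -0.0135  0.02  ]
 [ 0.505  -0.0075  0.02  ]]
nadir [ 0.5089 -0.1953  0.3393]
```

```bash
python3 -m handwheel '[[-0.1,0.82,-0.04,0,0,0,0.05],[-0.1,0.82,-0.04,0,0,0,0.05],[-0.1,0.82,-0.04,0,0,0,0.05],[-0.1,0.82,-0.04,0,0,0,0.05],[-0.1,0.82,-0.04,0,0,0,0.05]]' && python3 -m handwheel '[[-0.1,0,0,0.9,0,0,0],[-0.1,0,0,0.9,0,0,0],[-0.1,0,0,0.9,0,0,0],[-0.1,0,0,0,0,0,0]]'
python3 - <<'E'
from h import *
c=cam("wrist"); print(c["o"]["tool_pos"],c["o"]["orientation"],c["o"]["clock"])
cv2.imwrite("pics/w3.png",c["img"])
E
```

```text
clock: 7.08
tool_pos: [0.5106, -0.2154, 0.3597]
orientation: [180.0, 0.0, -97.0]
force: [-0.1, 0.0, -0.2]
opening: 0.0394
gripper_force: 0.0
clock: 7.58
tool_pos: [0.5101, -0.2148, 0.2908]
orientation: [179.8, 0.0, -97.0]
force: [-0.4, 0.7, 0.3]
opening: 0.0393
gripper_force: 0.0
[ 0.51011468 -0.21482573  0.29077131] [ 1.79795566e+02  4.16404085e-03 -9.69846571e+01] 7.575
```

View pics/w3.png

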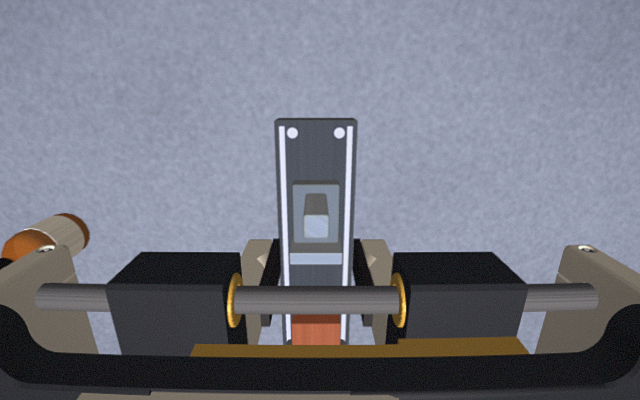

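The bed's −y end is at row 119, the jaw strip at rows 253–265, and the post top spans (303–328, 213–237), centred between the fingers.

```bash
python3 - <<'E'
from h import *
np.set_printoptions(precision=4,suppress=True)
c=wcam([0.51011,-0.21483,0.29077],[179.8,0,-96.98])
e=cast(c,[(316,119)],.02)[0]; j=cast(c,[(316,265),(316,253)],.0525); p=cast(c,[(315.7,213),(315.7,237.5)],.0845)
sid=cast(c,[(276,122),(355,122),(276,240),(357,240)],.02)
u=np.array([np.sin(np.radians(7.1)),np.cos(np.radians(7.1)),0])
print("face",(j-e)@u-.135+.035,"post c slide",(p.mean(0)-e)@u-.135+.08,p.mean(0),e)
for y in(117,121): print(cast(c,[(316,y)],.02)[0]@u-e@u)
E
python3 -m handwheel '[[-0.1,0.04,0,0.64,0,0,0],[-0.1,0,0,0.64,0,0,0],[-0.1,0,0,0.64,0,0,0],[-0.1,0,0,0.64,0,0,0],[-0.1,0,0,0,0,0,0]]'; python3 -m handwheel '[[-1,0,0,0,0,0,0],[-1,0,0,0,0,0,0],[-1,0,0,0,0,0,0],[-1,0,0,0,0,0,0]]'
```

```text
face [ 0.0062 -0.0041] post c slide 0.004782183145180127 [ 0.5087 -0.2184  0.0845] [ 0.501  -0.2777  0.02  ]
-0.0014833577412520782
0.0014883120837268227
clock: 8.3
tool_pos: [0.5101, -0.2164, 0.2264]
orientation: [179.8, -0.0, -97.0]
force: [0.4, -0.0, -0.8]
opening: 0.0392
gripper_force: 0.0
clock: 8.8
tool_pos: [0.5097, -0.2165, 0.2285]
orientation: [179.9, 0.0, -97.0]
force: [-4.8, 1.7, 4.8]
opening: 0.016
gripper_force: 30.0
```

```bash
for k in 1 2 3; do :; done; python3 -m handwheel '[[-1,0.1,0,0,0,0,0],[-1,0,0,0,0,0,0]]'|egrep 'pos|force'; python3 -m handwheel '[[-1,0.08,0,0,0,0,0],[-1,0,0,0,0,0,0]]'|egrep 'pos|force:'; python3 -m handwheel '[[-1,0.06,0,0,0,0,0],[-1,0,0,0,0,0,0]]'|egrep 'pos|force:'
```

```text
tool_pos: [0.5094, -0.219, 0.2285]
force: [-6.1, 1.2, 4.5]
gripper_force: 30.0
tool_pos: [0.5091, -0.221, 0.2285]
force: [-5.0, 0.5, 5.1]
gripper_force: 30.0
tool_pos: [0.509, -0.2222, 0.2285]
force: [-5.0, 2.3, 5.2]
gripper_force: 30.0
```

```bash
for k in 1; do :; done; python3 -m handwheel '[[-1,0.04,0,0,0,0,0],[-1,0,0,0,0,0,0]]'|egrep 'pos|force:'; python3 -m handwheel '[[-1,0.04,0,0,0,0,0],[-1,0,0,0,0,0,0]]'|egrep 'pos|force:';  python3 -m handwheel '[[-1,0.04,0,0,0,0,0],[-1,0,0,0,0,0,0]]'|egrep 'pos|force:'
```

```text
tool_pos: [0.5089, -0.2225, 0.2284]
force: [-4.2, 9.3, 8.0]
gripper_force: 30.0
tool_pos: [0.5088, -0.2227, 0.2284]
force: [-5.6, 15.5, 7.8]
gripper_force: 30.0
tool_pos: [0.5088, -0.223, 0.2284]
force: [-4.4, 22.6, 10.0]
gripper_force: 30.0
```

```bash
python3 -m handwheel '[[-0.1,-0.1,0,0,0,0,0],[-0.1,0,0,0,0,0,0],[-0.1,0,0,-1,0,0,0],[-0.1,0,0,-1,0,0,0],[-0.1,0,0,-1,0,0,0]]'|grep pos; python3 -m handwheel '[[-0.1,0,0,-1,0,0,0],[-0.1,-1,0.17,0,0,0,0],[-0.1,-1,0.17,0,0,0,0],[-0.1,-1,0.17,0,0,0,0],[-0.1,-1,0.17,0,0,0,0]]'|grep pos;  python3 -m handwheel '[[-0.1,-1,0.17,0,0,0,0],[-0.1,-1,0.17,0,0,0,0],[-0.1,-1,0.17,0,0,0,0],[-0.1,-1,0.17,0,0,0,0],[-0.1,-1,0.17,0,0,0,0]]'|grep pos;  python3 -m handwheel '[[-0.1,-1,0.17,0,0,0,0],[-0.1,-1,0.17,0,0,0,0],[-0.1,-1,0.17,0,0,0,0],[-0.1,-1,0.17,0,0,0,0],[-0.1,-1,0.17,0,0,0,0]]'|grep pos;  python3 -m handwheel '[[-0.1,-1,0.17,0,0,0,0],[-0.1,-1,0.17,0,0,0,0],[-0.1,0,0,0,0,0,0.4],[-0.1,0,0,0,0,0,0]]'
```

```text
tool_pos: [0.5099, -0.2233, 0.304]
tool_pos: [0.5052, -0.1212, 0.3283]
tool_pos: [0.4995, 0.0055, 0.3284]
tool_pos: [0.4938, 0.1322, 0.3283]
clock: 13.3
tool_pos: [0.4915, 0.1824, 0.3281]
orientation: [-180.0, -0.0, -99.4]
force: [-0.3, -0.1, 0.0]
opening: 0.0392
gripper_force: 0.0
```

```bash
python3 -m handwheel '[[-0.1,-0.11,0,0.85,0,0,0],[-0.1,0,0,0.85,0,0,0],[-0.1,0,0,0.85,0,0,0],[-0.1,0,0,0.85,0,0,0],[-0.1,0,0,0.85,0,0,0]]'; python3 -m handwheel '[[-0.1,0,0,0,0,0,0],[-1,0,0,0,0,0,0],[-1,0,0,0,0,0,0],[-1,0,0,0,0,0,0]]'
```

```text
clock: 13.92
tool_pos: [0.4921, 0.1846, 0.2214]
orientation: [-180.0, 0.0, -99.4]
force: [-0.6, -0.0, 0.1]
opening: 0.0393
gripper_force: 0.0
clock: 14.42
tool_pos: [0.492, 0.1852, 0.2226]
orientation: [-180.0, 0.1, -99.4]
force: [0.1, -0.2, 1.2]
opening: 0.0173
gripper_force: 30.0
```

```bash
python3 -m handwheel '[[-1,0,0,-0.5,0,0,0],[-1,0,0,-0.8,0,0,0],[-1,0,0,-0.9,0,0,0],[-1,0,0,-0.8,0,0,-0.2],[-1,0,0,0,0,0,-0.2]]'; python3 -m handwheel '[[-1,0.95,-0.204,0,0,0,0],[-1,0.95,-0.204,0,0,0,0],[-1,0.95,-0.204,0,0,0,0],[-1,0.95,-0.204,0,0,0,0],[-1,0.95,-0.204,0,0,0,0]]'|grep pos; python3 -m handwheel '[[-1,0.95,-0.204,0,0,0,0],[-1,0.95,-0.204,0,0,0,0],[-1,0.95,-0.204,0,0,0,0],[-1,0.95,-0.204,0,0,0,0],[-1,0.95,-0.204,0,0,0,0]]'|grep pos; python3 -m handwheel '[[-1,0.95,-0.204,0,0,0,0],[-1,0.95,-0.204,0,0,0,0],[-1,0.95,-0.204,0,0,0,0],[-1,0,0,0,0,0,0],[-1,0,0,0.5,0,0,0]]'; python3 -m handwheel '[[-1,0,0,0.7,0,0,0],[-1,0,0,0.7,0,0,0],[-1,0,0,0,0,0,0]]'
python3 - <<'E'
from h import *
c=cam("wrist"); print(c["o"]["tool_pos"],c["o"]["orientation"],c["o"]["clock"])
cv2.imwrite("pics/w4.png",c["img"][100:])
E
```

```text
clock: 15.05
tool_pos: [0.4922, 0.1854, 0.2993]
orientation: [-179.8, 0.2, -97.0]
force: [-0.4, -0.6, -0.3]
opening: 0.0176
gripper_force: 30.0
tool_pos: [0.5023, 0.0632, 0.2965]
tool_pos: [0.5131, -0.0577, 0.2965]
clock: 16.92
tool_pos: [0.52, -0.1293, 0.2844]
orientation: [-179.9, 0.0, -97.0]
force: [-0.0, -0.4, -1.5]
opening: 0.0174
gripper_force: 30.0
clock: 17.3
tool_pos: [0.519, -0.1288, 0.2475]
orientation: [179.8, -0.0, -97.0]
force: [-0.1, 0.6, -0.5]
opening: 0.0171
gripper_force: 30.0
[ 0.51899875 -0.12876995  0.24753546] [ 1.79789200e+02 -3.05110666e-02 -9.69842846e+01] 17.3
```

View pics/w4.png

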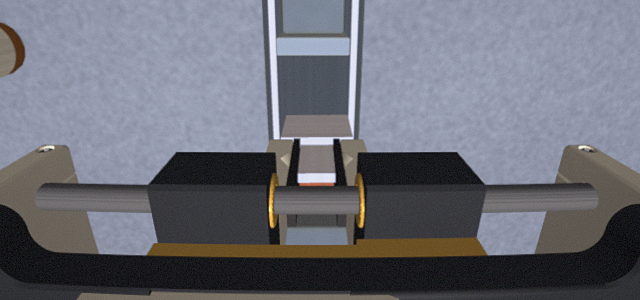

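The shim is held upright and square (front face at columns 282–352), inside the gap in front of the block, with the jaw strip at rows 138–154 (full frame).

```bash
python3 -m handwheel '[[-1,0,-0.04,0.2,0,0,0],[-1,0,0,0.2,0,0,0],[-1,0,0,0,0,0,0]]'; python3 -m handwheel '[[-1,0,0,0.04,0,0,0],[-1,0,0,0,0,0,0]]'
```

```text
clock: 17.73
tool_pos: [0.5207, -0.1295, 0.2392]
orientation: [180.0, -0.0, -97.0]
force: [1.1, -0.1, -0.5]
opening: 0.0175
gripper_force: 30.0
clock: 17.98
tool_pos: [0.5209, -0.1296, 0.2385]
orientation: [-180.0, 0.0, -97.0]
force: [-0.1, 0.0, -1.8]
opening: 0.0179
gripper_force: 30.0
```

```bash
python3 -m handwheel '[[-1,0,0,0.04,0,0,0],[-1,0,0,0,0,0,0]]'|egrep 'pos|force:'; python3 -m handwheel '[[-1,0,0,0.04,0,0,0],[-1,0,0,0,0,0,0]]'|egrep 'pos|force:'
```

```text
tool_pos: [0.5208, -0.1296, 0.2374]
force: [-0.4, -0.6, -0.5]
gripper_force: 30.0
tool_pos: [0.5209, -0.1296, 0.2367]
force: [-1.5, -0.6, 3.5]
gripper_force: 30.0
```

```bash
python3 -m handwheel '[[-0.3,0,0,0,0,0,0],[-0.3,0,0,0,0,0,0],[-0.3,0,0,-0.5,0,0,0],[-0.3,0,0,-1,0,0,0],[-0.3,0,0,-1,0,0,0]]'|egrep 'pos|force:';  python3 -m handwheel '[[-0.1,0,0,-1,0,0,0],[-0.1,0.4,0,-0.5,0,0,0],[-0.1,0.4,0,0,0,0,0],[-0.1,0,0,0,0,0,0]]'
python3 - <<'E'
from h import *
c=cam("wrist"); print(c["o"]["tool_pos"],c["o"]["orientation"],c["o"]["clock"])
cv2.imwrite("pics/w5.png",cv2.resize(c["img"][80:300,220:420],None,fx=2.7,fy=2.7,interpolation=cv2.INTER_CUBIC))
E
```

```text
tool_pos: [0.5209, -0.1296, 0.3003]
force: [0.3, -0.4, 0.2]
gripper_force: 0.0
clock: 19.6
tool_pos: [0.5178, -0.1503, 0.3355]
orientation: [179.9, 0.0, -97.1]
force: [-0.3, -0.2, -0.1]
opening: 0.0392
gripper_force: 0.0
[ 0.51782922 -0.15028132  0.33548762] [ 1.79915702e+02  1.08886019e-03 -9.71116333e+01] 19.6
```

View pics/w5.png

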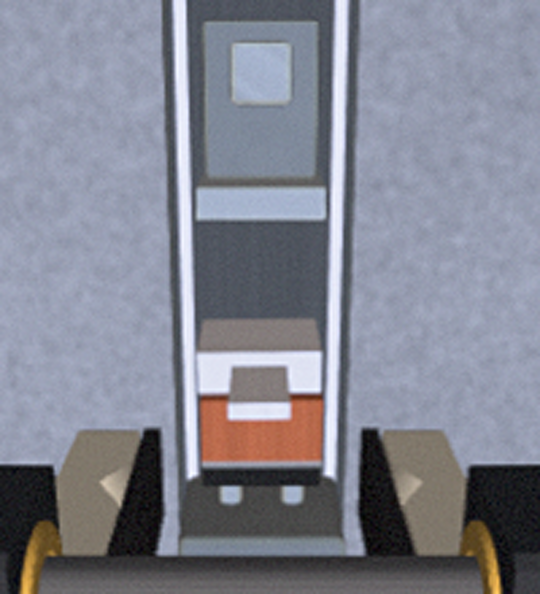

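The shim stands square in front of the block: jaw face edge at row 219, plate top at rows 352–394, block back at 462 and backstop front at about 537.

```bash
python3 - <<'E'
from h import *
np.set_printoptions(precision=4,suppress=True)
c=wcam([0.51783,-0.15028,0.33549],[179.92,0,-97.11])
u=np.array([np.sin(np.radians(7.1)),np.cos(np.radians(7.1)),0])
f=lambda r:[(220+261/2.7,80+r/2.7)]
b=cast(c,f(219),.0525)[0]@u
for n,r,z in(("jawback",187,.0525),("shim f",352,.054),("shim b",394,.054),("spec back",464,.054),("pad front?",484,.053),("bs",537,.066)): print(n,(cast(c,f(r),z)[0]@u-b)*1000-35)
E
python3 -m handwheel '[[-0.1,1,0,0.3,0,0,0],[-0.1,1,0,0.9,0,0,0],[-0.1,0.92,0.02,0.9,0,0,0],[-0.1,0,0,0.9,0,0,0],[-0.1,0,0,0.9,0,0,0]]'; python3 -m handwheel '[[-0.1,0,0,0.4,0,0,0],[-0.1,0,0,0,0,0,0]]'
```

```text
jawback -44.8368512518194
shim f 7.7949485453674185
shim b 22.325865180597553
spec back 47.663630909959025
pad front? 55.733438738845805
bs 68.15535758106569
clock: 20.32
tool_pos: [0.5087, -0.2221, 0.2373]
orientation: [179.9, -0.0, -97.1]
force: [-0.1, 0.8, -0.2]
opening: 0.0397
gripper_force: 0.0
clock: 20.58
tool_pos: [0.5089, -0.2217, 0.2281]
orientation: [179.9, -0.0, -97.0]
force: [-0.2, -0.0, -0.2]
opening: 0.0397
gripper_force: 0.0
```

```bash
python3 -m handwheel '[[-1,0,0,0,0,0,0],[-1,0,0,0,0,0,0],[-1,0,0,0,0,0,0],[-1,-0.2,0,0,0,0,0],[-1,-0.2,0,0,0,0,0]]'; python3 -m handwheel '[[-1,-0.2,0,0,0,0,0],[-1,-0.2,0,0,0,0,0],[-1,-0.2,0,0,0,0,0],[-1,-0.2,0,0,0,0,0],[-1,-0.2,0,0,0,0,0]]'|egrep "pos|force:"; python3 -m handwheel '[[-1,-0.1,0,0,0,0,0],[-1,-0.1,0,0,0,0,0],[-1,-0.1,0,0,0,0,0],[-1,0,0,0,0,0,0]]'|egrep "pos|force:"
```

```text
clock: 21.2
tool_pos: [0.5099, -0.2119, 0.2295]
orientation: [180.0, -0.0, -97.0]
force: [-2.6, -2.2, 5.7]
opening: 0.0157
gripper_force: 30.0
tool_pos: [0.513, -0.187, 0.2295]
force: [-2.8, -1.7, 5.7]
gripper_force: 30.0
tool_pos: [0.5139, -0.1794, 0.2295]
force: [-3.2, 0.4, 7.0]
gripper_force: 30.0
```

```bash
python3 -m handwheel '[[-1,-0.04,0,0,0,0,0],[-1,0,0,0,0,0,0]]'|egrep 'pos|force:'; python3 -m handwheel '[[-1,-0.04,0,0,0,0,0],[-1,0,0,0,0,0,0]]'|egrep 'pos|force:';  python3 -m handwheel '[[-1,-0.04,0,0,0,0,0],[-1,0,0,0,0,0,0]]'|egrep 'pos|force:'; python3 -m handwheel '[[-1,-0.04,0,0,0,0,0],[-1,0,0,0,0,0,0]]'|egrep 'pos|force:'
```

```text
tool_pos: [0.514, -0.1786, 0.2295]
force: [-2.9, -0.5, 6.9]
gripper_force: 30.0
tool_pos: [0.5142, -0.1776, 0.2295]
force: [-2.8, -0.3, 6.4]
gripper_force: 30.0
tool_pos: [0.5143, -0.1766, 0.2295]
force: [-3.7, -1.2, 7.0]
gripper_force: 30.0
tool_pos: [0.5144, -0.1758, 0.2295]
force: [-3.5, -3.1, 6.6]
gripper_force: 30.0
```

```bash
python3 -m handwheel '[[-1,-0.04,0,0,0,0,0],[-1,0,0,0,0,0,0]]'|egrep 'pos|force:'; python3 -m handwheel '[[-1,-0.04,0,0,0,0,0],[-1,0,0,0,0,0,0]]'|egrep 'pos|force:';  python3 -m handwheel '[[-1,-0.04,0,0,0,0,0],[-1,0,0,0,0,0,0]]'|egrep 'pos|force:'
```

```text
tool_pos: [0.5145, -0.175, 0.2295]
force: [-3.0, -3.9, 5.3]
gripper_force: 30.0
tool_pos: [0.5146, -0.1741, 0.2295]
force: [-2.8, -5.4, 6.0]
gripper_force: 30.0
tool_pos: [0.5147, -0.1733, 0.2295]
force: [-2.1, -5.7, 4.6]
gripper_force: 30.0
```

```bash
python3 -m handwheel '[[-1,-0.04,0,0,0,0,0],[-1,0,0,0,0,0,0]]'|egrep 'pos|force:'; python3 -m handwheel '[[-1,-0.04,0,0,0,0,0],[-1,0,0,0,0,0,0]]'|egrep 'pos|force:'
python3 - <<'E'
from h import *
F=[];
for k in range(6): o=get_obs(); F.append(np.r_[o["tool_pos"],o["force"]]); snapshot("top")
print(np.mean(F,0).round(4))
E
```

```text
tool_pos: [0.5148, -0.1724, 0.2295]
force: [-2.2, -6.9, 3.9]
gripper_force: 30.0
tool_pos: [0.5149, -0.1717, 0.2295]
force: [-2.7, -10.0, 4.1]
gripper_force: 30.0
[ 0.5149 -0.1717  0.2295 -2.6722 -9.8549  4.1613]
```

```bash
python3 -m handwheel '[[-1,-0.02,0,0,0,0,0],[-1,0,0,0,0,0,0],[-1,0,0,0,0,0,0]]'|egrep 'pos|force:'
python3 - <<'E'
from h import *
F=[];
for k in range(6): o=get_obs(); F.append(np.r_[o["tool_pos"],o["force"]]); c=cam("scene")
print(np.mean(F,0).round(4))
i=c["img"][160:225,180:310]; cv2.imwrite("pics/s6.png",cv2.resize(i,None,fx=6,fy=6,interpolation=cv2.INTER_CUBIC))
E
```

```text
tool_pos: [0.515, -0.1716, 0.2295]
force: [-2.2, -13.0, 3.5]
gripper_force: 30.0
[  0.515   -0.1716   0.2295  -2.5051 -13.3266   3.6556]
```

View pics/s6.png

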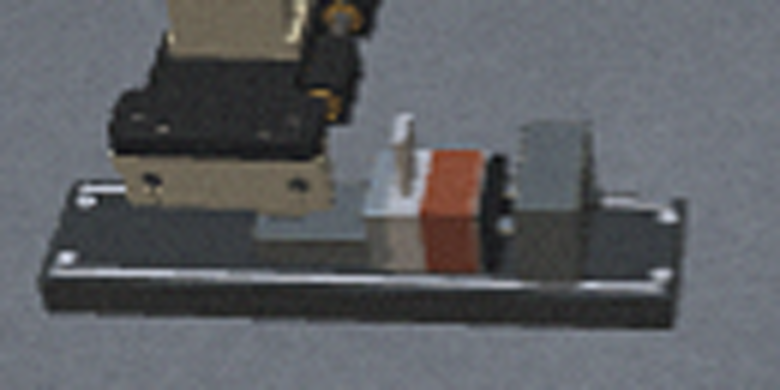

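The scene view shows the jaw, one upright plate, the block and the pad in contact, in line, with the gripper on the post. The force curve had the jaw bearing from about 45.5 mm and the pad giving about 4.5 mm. The jaw is now tight at its stop, and the pad cannot bottom from there.

```bash
python3 -c "
from plant import *
print(close_job())"
```

```text
the job is handed in; nothing more can be done
None
```

I handed the job in with one spacer plate standing in the gap and the gripper holding the jaw tight against its stop; the pad is pushed in an estimated 4–4.5 mm of 10 (from the push force), slightly short of halfway because the stop came first, and the other three plates are still in the rack.

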